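# Draw the shoehorn out of the entry trough

## Task

Lift the blue twist-cap box off the mouth of the concrete-look trough and set it on the cork mat midway between the steel coin cup and the glass tray, with its long side square to the line from cup to tray, and let go of it. Then grip the shoehorn that lies in the trough; the mouth is shorter than the shoehorn, so slide it back under one deck, tilt it and draw it out diagonally, one end first. Finish while still holding the shoehorn motionless in the air over the trough, with both of its ends at least 8 cm above the top of the trough, touching nothing but the gripper; leave the cup, the tray and the car fob where they stand.

Things in the scene. Friction and masses are not known exactly. Their poses are not given: they have to be found in the camera images.
- box_cap (a point): Centre of the round dark blue twist cap (40 mm across, 24 mm tall, fast to the box) on the translucent blue box: 60 (x) x 172 (y) x 38 mm tall, 110 to 220 g. This point is 50 mm above the box's underside. Axes: y along its long side, z up. At the start the box bridges the trough's mouth crosswise, its underside 55 mm above the shelf. Grip it by the cap from above.
- gap (a point): Point on the top face of the cork mat (190 (x) x 300 (y) x 3 mm, fixed flat on the shelf), at its centre: half-way between the cup and the tray. Axes: the line from cup to tray runs along y (which of the two is on which side varies); x is square to that line. Cup and tray each stand about 100 mm from this point.
- cup: Stainless steel coin cup, 60 mm across, 75 mm tall, loose on the mat; origin at the centre of its underside. Leave alone.
- tray: Small pale clear-glass tray, 110 (x) x 60 (y) x 18 mm tall, loose on the mat; origin at the centre of its underside. Leave alone.
- mouth (a point): Centre of the fixed concrete-look trough's mouth, level with its top, 55 mm above the shelf. x runs along the trough, roughly away from the robot; z up. Inside: 350 (x) x 140 (y) mm, floor 4 mm above the shelf. Mouth 150 (x) x 140 (y) mm; at each end of it a deck 7 mm thick covers a pocket 100 mm deep with 44 mm clear height.
- trough: The same trough, 374 (x) x 164 (y) x 55 mm tall outside; origin on the shelf at the centre of its underside, axes as for the mouth.
- shoehorn_mid (a point): Middle of the 230 mm shoehorn (65 to 125 g), 12 mm above its flat underside. It lies on the trough floor, along the trough, each end under a deck. Axes: x along it to the blade end (away from the robot), z up. Dark wooden grip block, 22 mm wide, 24 mm tall, from x = -22 to +22 mm: grip it here from above, closing along y. It balances near x = +7 mm.
- shoehorn_tail (a point): Middle of the end face of the shoehorn's wooden tail, at x = -115 mm from its middle, 6 mm above its underside. The tail is 20 mm wide and 12 mm tall, from x = -115 to -22 mm.
- shoehorn_blade (a point): Middle of the edge of the shoehorn's blade end, at x = +115 mm from its middle, 3 mm above its underside. The steel blade is 6 to 11 mm thick, up to 40 mm wide, from x = +42 to +115 mm; a wooden neck 20 mm wide, 12 mm tall joins it to the grip block.
- fob: Black plastic car fob, 72 x 38 x 14 mm, loose on the shelf; origin at the centre of its underside. Leave alone.

How it is judged:
By the outcome, as a careful person would: the job done as asked, in the order asked, and still so for the second after the job is handed in, while the arm keeps its last pose, push and grip.
It also fails if it takes over 54 s, if anything falls off the work surface, if the arm or the gripper's body presses on something with over 40 N, if the wrist force passes 120 N, or if a joint passes its speed limit or range.

## Robot

A 6-joint arm with a two-finger parallel gripper is mounted at the origin on the work surface. World frame = base frame: x ahead of the robot, y to its left, z up, the work surface at z = 0. Lengths are in m, angles in rad, forces in N, time in s.
With the tool pointing down it reaches from about 0.3 to 0.775 m from the base axis. Payload 14.6 kg.
Tool frame: the origin (TCP) lies midway between the tips of the shut fingers; the grasp point (between the pads) lies 19 mm behind it (ctrl.tcp_to_grasp is the distance from the TCP to the grasp point, in m); x points along the fingers, y is the direction in which the jaws open and shut, and the axes are right-handed (so a half turn about x gives the same grasp; the last joint's range is limited). The gripper opens to 94 mm and grips with 3 to 60 N. Pads are 16 mm wide; open, the fingers measure 119 mm over their backs; the gripper's body (75 mm by 177 mm) begins 78 mm behind the grasp point.
Start: joints at [-1.195, 0.3, 1.521, -0, 1.321, -0.067], TCP at [0.236, -0.497, 0.205] pointing down, gripper open.
Joint ranges: [-3.03, 3.03], [-0.79, 2.21], [0.23, 2.52], [-1.04, 4.18], [0, 3.07], [-2.55, 2.55]. Speed limits (rad/s): [2.22, 2.22, 2.57, 3.14, 3.14, 3.14].

## Interface

Orientations are given as [roll, pitch, yaw] about the fixed x, y, z axes, in that order (R = Rz(yaw) Ry(pitch) Rx(roll)).
In Python, from station import ctrl gives the robot as it stands.
- The arm moves only by the tool jog_arm, never from a script. Its argument "rows" is one flat list of numbers, 7 for each row, row after row: the shift along the world's x, y, z in m, then the turn, a rotation vector about the world's x, y, z in degrees, then the closure, from 0 (fully open) to 1 (shut). A call has 1 to 8 rows; each row shifts and turns the commanded pose from where the row before left it; what a row does not reach is not made up. A row lasts 1/12 s, in which the tool goes at most 41.7 mm and 7.16 degrees, less where a joint would pass 70% of its speed; a pose out of reach is approached as far as the arm can. A call with a gripper value outside its range is refused whole. The fingers move at their own pace and stop on an object; "squeeze" is the grip in N (left out, the last holds). Time passes only in rows, so rows that do not move let the fingers close. It gives the time, the measured TCP pose, the force and the opening at its end, in the units of the state.
- ctrl.get_obs(): the state, without advancing time (a new reading comes with each control period).
- ctrl.camera(name): name is "side" or "top"; returns (picture, depth): 420x560x3 uint8, red, green, blue; 420x560 float32, m along the optical axis (not along the pixel's ray), 0 where there is no reading.
- ctrl.camera_model(name): a dict with "K" (3x3 intrinsics, pixels), "extrinsics" (4x4, takes a point from camera to world coordinates). Camera axes: x right, y down, z forward; pixel columns grow to the right and rows downward; lengths in m; the calibration is good to about 2 mm. A picture is of the moment at which its call begins. camera_model takes no time and is no camera call.
- ctrl.hand_in(): hands the job in, once; it reports no verdict.
The state is a dict: "time_s": time; "qpos": joint angles; "joint_vel": joint speeds; "tau": joint torques, N m; "ee_pos": TCP position; "eef_rot": TCP orientation; "force": force on the tool from outside, world axes, zero at the start; "moment": the same for the moment, N m; "grip_width": finger opening in m.
Only numpy, scipy, OpenCV 4.12 (cv2) and the standard library are available. Lean on these libraries where they do the work, as an engineer would, in place of code of your own. Each camera call takes 0.05 s, during which the arm holds its last target.

## Working session

There is one attempt and no reset: what is moved stays moved. The work goes in short steps, Python scripts to look and compute and a tool call to move; the robot and the scene stay as the last step left them, time stands still between calls to the robot, and variables do not carry over. Pictures are saved under pics/ and viewed, and the job is handed in when it is done.

Besides the shell and the picture viewer there is one more tool, called after ">>>" as a command line: name --argument value ..., lists and objects as JSON in quotes. jog_arm: Moves the arm, as the interface text tells. Its arguments: {"type":"object","properties":{"rows":{"type":"array"},"squeeze":{"type":"number"}},"required":["rows"]}

```bash
mkdir -p pics; ls
cat > h.py <<'E'
import numpy as np, cv2
from station import ctrl
def snap(n,tag):
    im,d=ctrl.camera(n); cv2.imwrite(f'pics/{tag}_{n}.png',im[:,:,::-1]); np.savez(f'pics/{tag}_{n}.npz',im=im,d=d); return im,d
def load(n,tag):
    z=np.load(f'pics/{tag}_{n}.npz'); return z['im'],z['d']
def cloud(n,d):
    m=ctrl.camera_model(n);K=m['K'];E=np.array(m['extrinsics'])
    v,u=np.mgrid[:d.shape[0],:d.shape[1]]
    P=np.stack([(u-K[0][2])/K[0][0]*d,(v-K[1][2])/K[1][1]*d,d],-1)
    return P@E[:3,:3].T+E[:3,3]
def ray(n,uv,z):
    m=ctrl.camera_model(n);K=np.array(m['K']);E=np.array(m['extrinsics'])
    r=E[:3,:3]@np.linalg.inv(K)@np.array([uv[0],uv[1],1.]);o=E[:3,3]
    return o+r*(z-o[2])/r[2]
def proj(n,p):
    m=ctrl.camera_model(n);K=np.array(m['K']);E=np.linalg.inv(np.array(m['extrinsics']))
    q=K@(E[:3,:3]@np.array(p)+E[:3,3]); return q[:2]/q[2]
E
python3 - <<'E'
from h import *
for n in('top','side'):
    snap(n,'a'); m=ctrl.camera_model(n); print(np.round(m['K'],1).tolist(),np.round(m['extrinsics'],3).tolist())
o=ctrl.get_obs(); print(o)
E
```

```text
pics
[[437.5, 0.0, 281.2], [0.0, 437.5, 212.8], [0.0, 0.0, 1.0]] [[0.007, -0.974, 0.228, 0.371], [-1.0, -0.008, -0.001, 0.076], [0.003, -0.228, -0.974, 1.168], [0.0, 0.0, 0.0, 1.0]]
[[428.2, 0.0, 283.8], [0.0, 428.2, 202.1], [0.0, 0.0, 1.0]] [[0.992, -0.097, 0.083, 0.525], [-0.126, -0.632, 0.765, -0.596], [-0.021, -0.769, -0.639, 0.656], [0.0, 0.0, 0.0, 1.0]]
{'time_s': 0.1, 'qpos': array([-1.19459591e+00,  3.00380535e-01,  1.52147326e+00,  6.29429617e-06,
        1.32069990e+00, -6.66109854e-02]), 'joint_vel': array([ 0.00040607, -0.00115662, -0.00248566, -0.00046149,  0.00065558,
       -0.00100501]), 'tau': array([ 3.74601932e-04, -5.32645869e+01, -3.53286231e+01,  7.09388056e-02,
        2.35343393e-02, -5.67116581e-05]), 'ee_pos': array([ 0.23557854, -0.49675442,  0.20498162]), 'eef_rot': array([-1.64375136,  1.56983527,  1.94065114]), 'force': array([ 0.22177493,  0.15705629, -0.31006881]), 'moment': array([-0.00580039,  0.02345719,  0.01799359]), 'grip_width': 0.09403162592654746}
```

View pics/a_top.png

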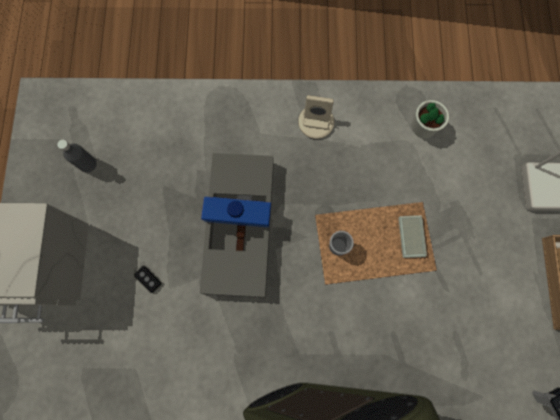

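View pics/a_side.png

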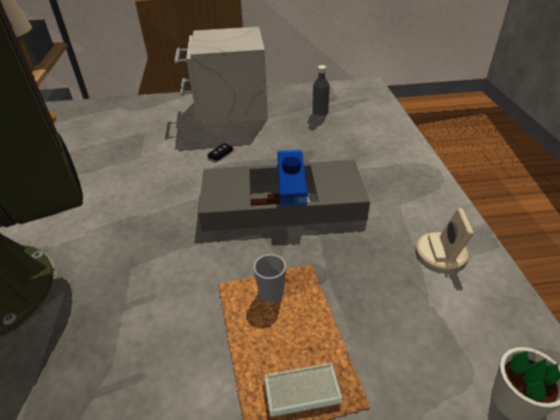

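The top view shows the trough around (238,225), the box across its mouth with its cap at (235,209), and the grip block at (241,238). The cup is at (341,243), the tray at (412,237) and the fob at (148,279). Next I measure these.

Run:
```python
from h import *
def rect(n,mask,z,name,k=1):
    cs,_=cv2.findContours(mask.astype(np.uint8),cv2.RETR_EXTERNAL,cv2.CHAIN_APPROX_NONE)
    cs=sorted(cs,key=cv2.contourArea)[::-1][:k]
    for c in cs:
        W=np.array([ray(n,p,z)[:2] for p in c[:,0].astype(float)])
        r=cv2.minAreaRect((W*1000).astype(np.float32)); px=cv2.minAreaRect(c)
        print(n,name,'ctr',np.round(r[0],1),'size',np.round(r[1],1),'ang',round(r[2],1),'px',np.round(px[0],1),'area',cv2.contourArea(c))
im,d=load('top','a'); hsv=cv2.cvtColor(im,cv2.COLOR_RGB2HSV); P=cloud('top',d)
H,S,V=[hsv[...,i].astype(int) for i in range(3)]
v,u=np.mgrid[:420,:560]
roi=(u>195)&(u<280)&(v>145)&(v<300)
blue=(H>100)&(H<130)&(S>150)&roi
rect('top',blue,0.093,'box')
print('box z',np.percentile(P[blue][:,2],[5,50,95]))
cap=blue&(P[...,2]>0.108)&(P[...,2]<.125); rect('top',cap,0.117,'cap'); print(P[cap].mean(0))
cork=(H>3)&(H<22)&(S>80)&(u>310)&(u<440)&(v>195)&(v<290)
rect('top',cv2.morphologyEx(cork.astype(np.uint8),cv2.MORPH_CLOSE,np.ones((25,25))),0.003,'mat')
tr=roi&(P[...,2]>.045)&(P[...,2]<.063); 
hull=cv2.morphologyEx((tr|(roi&(P[...,2]>.04))).astype(np.uint8),cv2.MORPH_CLOSE,np.ones((45,45)))
rect('top',tr,0.055,'trough',2); print('trough z',np.median(P[tr][:,2]))
wood=(S>100)&((H<15)|(H>170))&roi; rect('top',wood,0.028,'block'); print(np.median(P[wood],0))
cup=(P[...,2]>.06)&(u>320)&(u<365)&(v>220)&(v<265); rect('top',cup,.075,'cup'); print(P[cup].mean(0))
ty=(S<70)&(u>390)&(u<435)&(v>208)&(v<265)&~cork; rect('top',ty,.018,'tray')
fob=(V<50)&(u>125)&(u<170)&(v>255)&(v<300); rect('top',fob,.014,'fob')
for n in ['top','side']:
    im,_=load(n,'a')
    c=im[140:310,180:450] if n=='top' else im[130:420,180:400]
    cv2.imwrite(f'pics/c_{n}.png',cv2.resize(c,None,fx=2.7 if n=='top' else 2,fy=2.7 if n=='top' else 2,interpolation=cv2.INTER_CUBIC)[:600,:800,::-1])
```

```text
top box ctr [626.2 189.4] size [169.3  63.7] ang 84.9 px [235.8 211.3] area 1496.0
box z [0.08654972 0.09403646 0.11857863]
top cap ctr [628.1 188.9] size [41.4 38.6] ang 45.5 px [235.3 208.3] area 189.5
[0.62864139 0.18898456 0.11748359]
top mat ctr [ 565.4 -177.3] size [190.8 299.9] ang 7.4 px [375.4 242.2] area 7572.0
top trough ctr [512.7 192.7] size [164.4 184.3] ang 87.3 px [235.  259.7] area 3008.0
top trough ctr [730.9 182.8] size [164.5 128.7] ang 87.4 px [240.8 176.4] area 2448.0
trough z 0.05590566291471255
top block ctr [570.5 182. ] size [61.8 18.5] ang 1.5 px [240.5 237.5] area 135.0
[0.57262714 0.18362889 0.0247641 ]
top cup ctr [553.4 -77.3] size [56.7 60.3] ang 44.6 px [341.3 241.8] area 407.5
[ 0.54830454 -0.07330932  0.11733026]
top tray ctr [ 580.1 -274.9] size [113.5  65.3] ang 2.4 px [412.2 236. ] area 949.0
top fob ctr [461.7 424. ] size [72.6 37.5] ang 47.6 px [147.2 278.8] area 355.0
```

View pics/c_top.png

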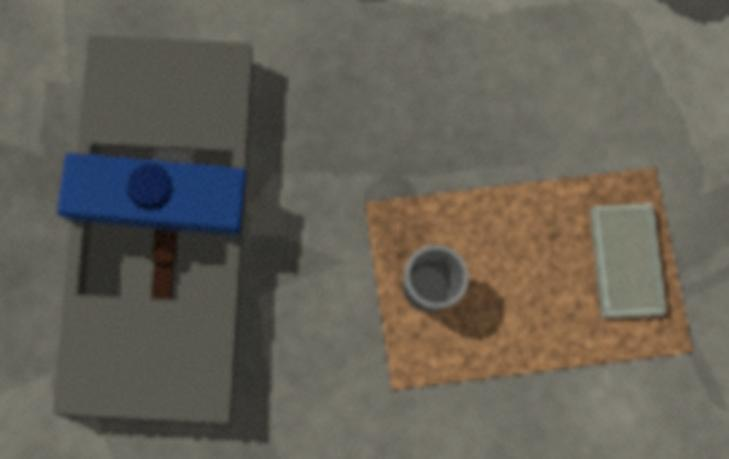

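View pics/c_side.png

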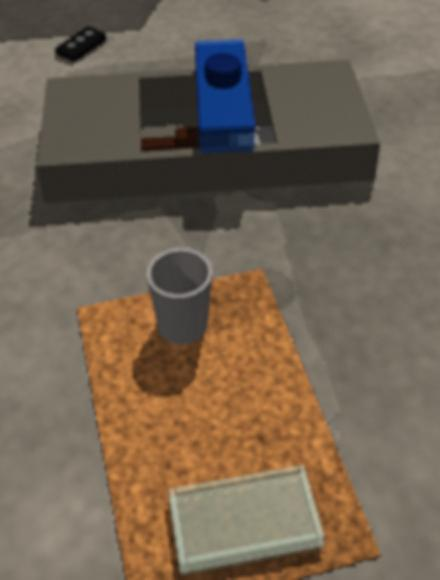

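Run:
```python
from h import *
from scipy.spatial.transform import Rotation as Ro
o=ctrl.get_obs(); R=Ro.from_euler('xyz',o['eef_rot']).as_matrix(); print(np.round(R,3), ctrl.tcp_to_grasp)
print('jaw ang',np.degrees(np.arctan2(R[1,1],R[0,1])))
```

```text
[[-0.     0.428 -0.904]
 [ 0.001 -0.904 -0.428]
 [-1.    -0.001 -0.   ]] 0.0188
jaw ang -64.62886280840277
```

>>> jog_arm --rows '[0.01,0.017,0,0,0,-1.5,0,0.0196,0.0343,0,0,0,-1.5,0,0.0196,0.0343,0,0,0,-1.5,0,0.0196,0.0343,0,0,0,-1.5,0,0.0196,0.0343,0,0,0,-1.5,0,0.0196,0.0343,0,0,0,-1.5,0,0.0196,0.0343,0,0,0,-1.5,0,0.0196,0.0343,0,0,0,-1.5,0]' --squeeze 30

```text
time_s: 0.77
ee_pos: [0.3833, -0.238, 0.2054]
eef_rot: [-0.969, 1.571, 2.405]
force: [-0.2, 0.2, -0.3]
grip_width: 0.0941
```

>>> jog_arm --rows '[0.0196,0.0343,0,0,0,-1.5,0,0.0196,0.0343,0,0,0,-1.5,0,0.0196,0.0343,0,0,0,-1.5,0,0.0196,0.0343,0,0,0,-1.5,0,0.0196,0.0343,0,0,0,-1.5,0,0.0196,0.0343,0,0,0,-1.5,0,0.0196,0.0343,0,0,0,-1.5,0,0.0196,0.0343,0,0,0,-1.5,0]'

```text
time_s: 1.43
ee_pos: [0.5401, 0.0366, 0.2052]
eef_rot: [0.031, 1.57, -3.088]
force: [0.8, 0.1, 1.1]
grip_width: 0.094
```

>>> jog_arm --rows '[0.0196,0.0343,0,0,0,-1.5,0.3,0.0196,0.0343,0,0,0,-1.5,0.3,0.0196,0.0343,0,0,0,-1.5,0.3,0.0196,0.0343,0,0,0,-1.9,0.3,0.01,0.017,0,0,0,0,0.3,0,0,0,0,0,0,0.3,0,0,0,0,0,0,0.3]'

```text
time_s: 2.02
ee_pos: [0.6278, 0.1894, 0.2043]
eef_rot: [0.372, 1.569, -2.856]
force: [0.3, 0.1, 0.8]
grip_width: 0.0659
```

```bash
cat >> h.py <<'E'
from scipy.spatial.transform import Rotation as Ro
def st():
    o=ctrl.get_obs(); R=Ro.from_euler('xyz',o['eef_rot']).as_matrix()
    print('t',round(o['time_s'],2),'p',np.round(o['ee_pos']*1000,1),'jaw',round(float(np.degrees(np.arctan2(R[1,1],R[0,1]))),1),'x',np.round(R[:,0],3),'q',np.round(o['qpos'],2),'F',np.round(o['force'],1),'M',np.round(o['moment'],2),'w',round(o['grip_width']*1000,1))
    return o,R
E
python3 -c "from h import *; st()"
```

```text
t 2.02 p [627.8 189.4 204.3] jaw -94.9 x [-0.002 -0.    -1.   ] q [ 0.24  0.54  1.18 -0.    1.42  1.89] F [0.3 0.1 0.8] M [ 0.05  0.08 -0.  ] w 65.9
```

>>> jog_arm --rows '[0.0003,-0.0003,-0.02,0,0,0,0.3,0,0,-0.03,0,0,0,0.3,0,0,-0.03,0,0,0,0.3,0,0,-0.018,0,0,0,0.3,0,0,-0.009,0,0,0,0.3,0,0,0,0,0,0,0.3,0,0,0,0,0,0,0.3]'

```text
time_s: 2.6
ee_pos: [0.6286, 0.1879, 0.0995]
eef_rot: [-2.838, 1.57, 0.216]
force: [0.6, 0.5, 0.1]
grip_width: 0.0658
```

>>> jog_arm --rows '[0,0,0,0,0,0,0.6,0,0,0,0,0,0,0.7,0,0,0,0,0,0,1,0,0,0,0,0,0,1,0,0,0,0,0,0,1,0,0,0,0,0,0,1,0,0,0,0,0,0,1,0,0,0,0,0,0,1]'

```text
time_s: 3.27
ee_pos: [0.6286, 0.1887, 0.0991]
eef_rot: [-2.632, 1.57, 0.422]
force: [-1.2, 1.7, 6.4]
grip_width: 0.0395
```

```bash
python3 -c "from h import *; st()"
```

```text
t 3.27 p [628.6 188.7  99.1] jaw -95.0 x [ 0.001  0.    -1.   ] q [0.24 0.63 1.3  0.   1.21 1.89] F [-1.2  1.7  6.4] M [0.33 0.21 0.02] w 39.5
```

>>> jog_arm --rows '[0,0,0.01,0,0,0,1,0,0,0.02,0,0,0,1,0,0,0.02,0,0,0,1,0,0,0.02,0,0,0,1,0,0,0.02,0,0,0,1,0,0,0.01,0,0,0,1,0,0,0,0,0,0,1,0,0,0,0,0,0,1]'

```text
time_s: 3.93
ee_pos: [0.6282, 0.1884, 0.1979]
eef_rot: [0.5, 1.57, -2.73]
force: [-0.3, 0.7, -2.3]
grip_width: 0.0394
```

Run:
```python
from h import *
st()
for n in('top','side'): snap(n,'b')
```

```text
t 3.93 p [628.2 188.4 197.9] jaw -95.0 x [-0. -0. -1.] q [ 0.24  0.55  1.19 -0.    1.4   1.89] F [-0.3  0.7 -2.3] M [ 0.03  0.09 -0.  ] w 39.4
```

View pics/b_side.png

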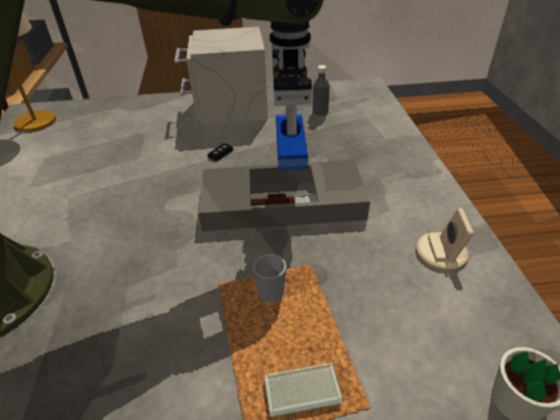

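>>> jog_arm --rows '[-0.001,-0.006,0,0,0,2,1,-0.003,-0.018,0,0,0,5,1,-0.0035,-0.0203,0,0,0,5.7,1,-0.0035,-0.0203,0,0,0,5.7,1,-0.0035,-0.0203,0,0,0,5.7,1,-0.0035,-0.0203,0,0,0,5.7,1,-0.0035,-0.0203,0,0,0,5.7,1,-0.0035,-0.0203,0,0,0,5.7,1]'

```text
time_s: 4.7
ee_pos: [0.6026, 0.0417, 0.197]
eef_rot: [-0.615, 1.569, -3.121]
force: [1.4, -0.3, -2.5]
grip_width: 0.039
```

>>> jog_arm --rows '[-0.0035,-0.0203,0,0,0,5.7,1,-0.0035,-0.0203,0,0,0,5.7,1,-0.0035,-0.0203,0,0,0,5.7,1,-0.0035,-0.0203,0,0,0,5.7,1,-0.0035,-0.0203,0,0,0,5.7,1,-0.0035,-0.0203,0,0,0,5.7,1,-0.0035,-0.0203,0,0,0,5.7,1,-0.0035,-0.0203,0,0,0,5.7,1]'

```text
time_s: 5.37
ee_pos: [0.5746, -0.1206, 0.1971]
eef_rot: [-1.686, 1.569, 2.887]
force: [-0.1, -0.3, -2.4]
grip_width: 0.0397
```

>>> jog_arm --rows '[-0.0035,-0.0203,0,0,0,5.7,1,-0.0025,-0.015,0,0,0,4,1,-0.001,-0.0059,0,0,0,2,1,0,0,0,0,0,0,1,0,0,0,0,0,0,1]'

```text
time_s: 5.78
ee_pos: [0.568, -0.1609, 0.1975]
eef_rot: [-2.016, 1.569, 2.755]
force: [-0.2, 0.1, -2.0]
grip_width: 0.0393
```

Run:
```python
from h import *
st()
for n in('top','side'): snap(n,'c')
```

```text
t 5.78 p [ 568.  -160.9  197.5] jaw 3.4 x [-0.001  0.001 -1.   ] q [-0.34  0.4   1.41  0.    1.34 -0.4 ] F [-0.2  0.1 -2. ] M [-0.04 -0.13 -0.07] w 39.3
```

View pics/c_side.png

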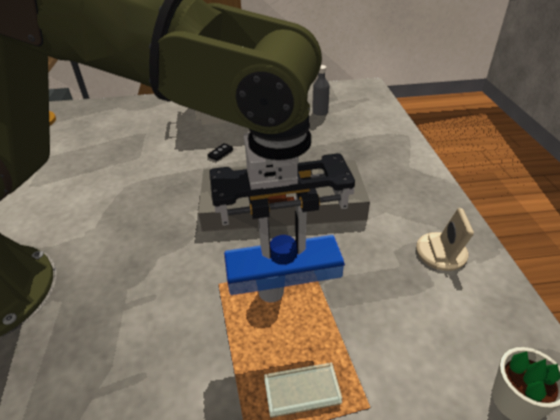

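View pics/c_top.png

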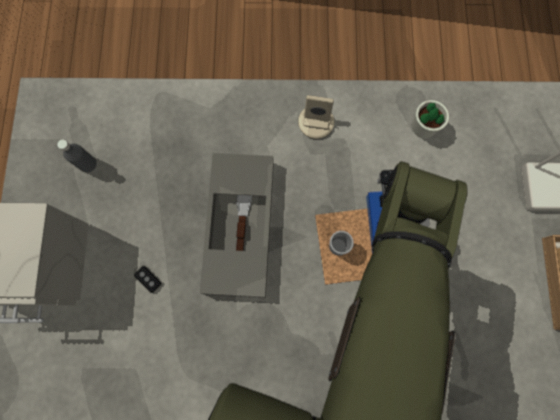

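The box is held at (284,265) in the side view, and the move stopped 16 mm and 4° short. I check the box's angle in the grip and measure the shoehorn, now in clear view.

Run:
```python
from h import *
def rect(n,mask,z,name,k=1):
    cs,_=cv2.findContours(mask.astype(np.uint8),cv2.RETR_EXTERNAL,cv2.CHAIN_APPROX_NONE)
    for c in sorted(cs,key=cv2.contourArea)[::-1][:k]:
        W=np.array([ray(n,p,z)[:2] for p in c[:,0].astype(float)])
        r=cv2.minAreaRect((W*1000).astype(np.float32))
        print(n,name,'ctr',np.round(r[0],1),'size',np.round(r[1],1),'ang',round(r[2],1),'area',cv2.contourArea(c),'x',W[:,0].min().round(4),W[:,0].max().round(4))
im,d=load('side','c'); hsv=cv2.cvtColor(im,cv2.COLOR_RGB2HSV); P=cloud('side',d)
H,S,V=[hsv[...,i].astype(int) for i in range(3)]
b=(H>100)&(H<130)&(S>130); print('z',np.percentile(P[b][:,2],[2,25,50,75,98]).round(3))
zt=0.1975-.044+.038
top=b&(abs(P[...,2]-zt)<.008)
q=P[top][:,:2]*1000; r=cv2.minAreaRect(q.astype(np.float32)); print(r)
im,d=load('top','c'); hsv=cv2.cvtColor(im,cv2.COLOR_RGB2HSV); P=cloud('top',d)
H,S,V=[hsv[...,i].astype(int) for i in range(3)]
v,u=np.mgrid[:420,:560]; roi=(u>205)&(u<270)&(v>185)&(v<260)
wood=(S>100)&((H<15)|(H>170))&roi
rect('top',wood,.022,'wood')
for x in range(0): pass
p=P[wood]; o=np.argsort(p[:,0])
for a in np.arange(.545,.66,.008):
    m=(p[:,0]>=a)&(p[:,0]<a+.008)
    if m.any(): print(round(a,3),m.sum(),np.median(p[m],0).round(4), np.ptp(p[m][:,1]).round(3))
cv2.imwrite('pics/c_crop.png',cv2.resize(im[150:300,195:280],None,fx=4,fy=4,interpolation=cv2.INTER_CUBIC)[...,::-1])
ims,_=load('side','b'); cv2.imwrite('pics/b_crop.png',cv2.resize(ims[150:240,190:380],None,fx=4,fy=4,interpolation=cv2.INTER_CUBIC)[...,::-1])
```

```text
z [0.163 0.189 0.19  0.191 0.215]
((568.5747680664062, -164.0370330810547), (169.45156860351562, 60.65573501586914), 2.8889553546905518)
top wood ctr [585.2 182.9] size [19.2 89.9] ang 87.5 area 189.5 x 0.5405 0.63
0.545 19 [0.5495 0.184  0.0161] 0.016
0.553 21 [0.5575 0.184  0.0174] 0.017
0.561 20 [0.5655 0.184  0.0165] 0.016
0.569 21 [0.5726 0.1837 0.0257] 0.016
0.577 25 [0.5815 0.1811 0.0288] 0.019
0.585 20 [0.5877 0.1812 0.0296] 0.018
0.593 23 [0.5967 0.1813 0.0279] 0.016
0.601 17 [0.6038 0.1813 0.0286] 0.016
0.609 17 [0.6116 0.1817 0.0273] 0.016
0.617 15 [0.6207 0.1802 0.0171] 0.016
0.625 17 [0.6276 0.1804 0.0163] 0.016
```

View pics/c_crop.png

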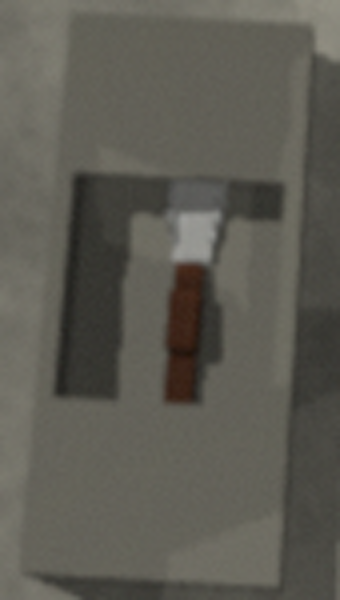

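View pics/b_crop.png

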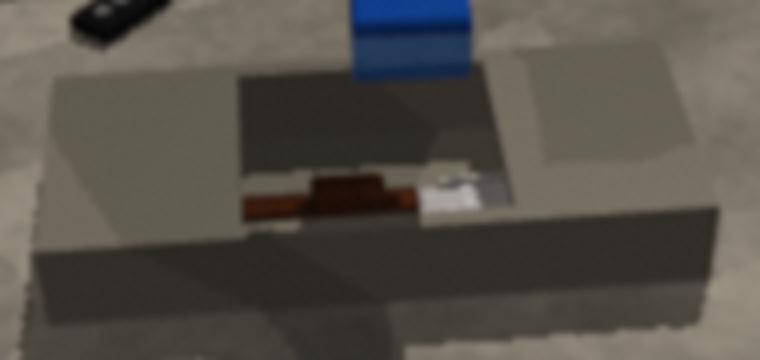

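>>> jog_arm --rows '[-0.001,-0.006,0,0,0,1.5,1,-0.001,-0.007,-0.01,0,0,2,1,0,-0.003,-0.02,0,0,0.9,1,0,0,-0.03,0,0,0,1,0,0,-0.03,0,0,0,1,0,0,-0.02,0,0,0,1,0,0,0,0,0,0,1,0,0,0,0,0,0,1]'

```text
time_s: 6.55
ee_pos: [0.5663, -0.1763, 0.0882]
eef_rot: [-2.083, 1.569, 2.767]
force: [-0.0, 0.4, -1.1]
grip_width: 0.0392
```

Run:
```python
from h import *
st()
im,d=snap('side','d')
hsv=cv2.cvtColor(im,cv2.COLOR_RGB2HSV); P=cloud('side',d)
H,S,V=[hsv[...,i].astype(int) for i in range(3)]
b=(H>100)&(H<130)&(S>130)
zt=np.median(P[b][:,2]);print(zt)
top=b&(abs(P[...,2]-zt)<.006)
r=cv2.minAreaRect((P[top][:,:2]*1000).astype(np.float32)); print(r)
# trough from c top
im,d=load('top','c'); P=cloud('top',d); v,u=np.mgrid[:420,:560]
t=(u>190)&(u<285)&(v>145)&(v<305)&(P[...,2]>.049)&(P[...,2]<.063)
t=(cv2.connectedComponentsWithStats(t.astype(np.uint8))); k=1+np.argmax(t[2][1:,4]); t=t[1]==k
c,hh=cv2.findContours(t.astype(np.uint8),cv2.RETR_CCOMP,cv2.CHAIN_APPROX_NONE)
for q in c:
    if cv2.contourArea(q)>300:
        W=np.array([ray('top',p,.055)[:2] for p in q[:,0].astype(float)])*1000
        print('trough',cv2.minAreaRect(W.astype(np.float32)),cv2.contourArea(q))
```

```text
t 6.55 p [ 566.3 -176.3   88.2] jaw 7.9 x [-0.001  0.001 -1.   ] q [-0.36  0.51  1.51  0.    1.12 -0.5 ] F [-0.   0.4 -1.1] M [-0.05 -0.1   0.04] w 39.2
0.08113563958144099
((566.98779296875, -178.8681182861328), (170.15638732910156, 61.88578796386719), 7.479159832000732)
trough ((608.0703125, 188.45274353027344), (164.41275024414062, 374.5989990234375), 87.41230773925781) 8723.5
trough ((607.4979858398438, 188.381103515625), (144.69647216796875, 153.7881317138672), 87.39619445800781) 3092.5
```

View pics/d_side.png

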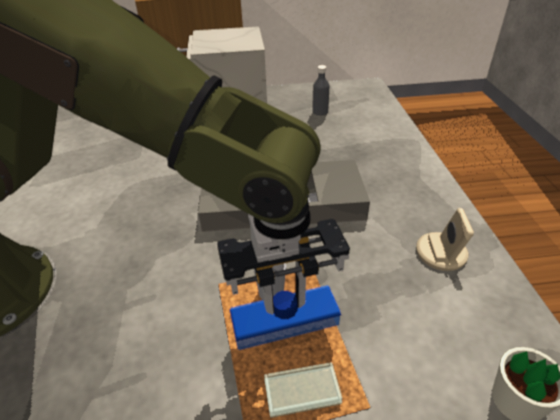

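>>> jog_arm --rows '[0,0,-0.015,0,0,0,1,0,0,-0.012,0,0,0,1,0,0,-0.006,0,0,0,1,0,0,-0.003,0,0,0,1,0,0,-0.002,0,0,0,1,0,0,-0.001,0,0,0,1,0,0,0,0,0,0,1,0,0,0,0,0,0,1]'

```text
time_s: 7.27
ee_pos: [0.5666, -0.177, 0.0499]
eef_rot: [1.094, 1.57, -0.34]
force: [-0.5, -0.2, -1.3]
grip_width: 0.0392
```

>>> jog_arm --rows '[0,0,-0.001,0,0,0,1,0,0,-0.001,0,0,0,1,0,0,0,0,0,0,1]'

```text
time_s: 7.52
ee_pos: [0.5663, -0.1769, 0.0474]
eef_rot: [-1.868, 1.571, 2.982]
force: [-0.4, 0.4, -2.3]
grip_width: 0.0397
```

```bash
python3 -c "from h import *; st()"
```

```text
t 7.52 p [ 566.3 -176.9   47.4] jaw 7.9 x [-0.  0. -1.] q [-0.36  0.56  1.54 -0.    1.04 -0.5 ] F [-0.4  0.4 -2.3] M [-0.09 -0.09  0.02] w 39.7
```

Not in contact yet, so I creep down.

>>> jog_arm --rows '[0,0,-0.0007,0,0,0,1,0,0,-0.0007,0,0,0,1,0,0,0,0,0,0,1,0,0,0,0,0,0,1]'

```text
time_s: 7.85
ee_pos: [0.5664, -0.177, 0.0471]
eef_rot: [0.722, 1.57, -0.712]
force: [-5.3, 1.7, 9.9]
grip_width: 0.0395
```

>>> jog_arm --rows '[0,0,-0.0007,0,0,0,1,0,0,-0.0007,0,0,0,1,0,0,0,0,0,0,1,0,0,0,0,0,0,1]'

```text
time_s: 8.18
ee_pos: [0.5665, -0.177, 0.0471]
eef_rot: [0.822, 1.57, -0.612]
force: [-13.0, 4.0, 24.6]
grip_width: 0.0395
```

>>> jog_arm --rows '[0,0,0.001,0,0,0,1,0,0,0.001,0,0,0,1,0,0,0,0,0,0,1]'

```text
time_s: 8.43
ee_pos: [0.5665, -0.177, 0.0471]
eef_rot: [1.034, 1.57, -0.399]
force: [-2.2, 0.5, 7.5]
grip_width: 0.0394
```

>>> jog_arm --rows '[0,0,0,0,0,0,0.5,0,0,0,0,0,0,0.4,0,0,0,0,0,0,0.3,0,0,0,0,0,0,0.3,0,0,0,0,0,0,0.3]'

```text
time_s: 8.85
ee_pos: [0.5663, -0.177, 0.0465]
eef_rot: [-2.054, 1.571, 2.796]
force: [0.4, -0.1, -0.2]
grip_width: 0.065
```

>>> jog_arm --rows '[0,0,0.01,0,0,0,0.3,0,0,0.02,0,0,0,0.3,0,0,0.03,0,0,0,0.3,0,0,0.035,0,0,0,0.3,0,0,0.035,0,0,0,0.3,0,0,0.02,0,0,0,0.3]'

```text
time_s: 9.35
ee_pos: [0.567, -0.1772, 0.2016]
eef_rot: [1.074, 1.566, -0.36]
force: [-0.4, -0.8, 0.4]
grip_width: 0.0657
```

Run:
```python
from h import *
st()
im,d=snap('side','e')
hsv=cv2.cvtColor(im,cv2.COLOR_RGB2HSV); P=cloud('side',d)
H,S,V=[hsv[...,i].astype(int) for i in range(3)]
b=(H>100)&(H<130)&(S>130)
zt=np.median(P[b][:,2]);print(zt)
top=b&(abs(P[...,2]-zt)<.006)
r=cv2.minAreaRect((P[top][:,:2]*1000).astype(np.float32)); print(r)
```

```text
t 9.35 p [ 567.  -177.2  201.6] jaw 7.9 x [ 0.005 -0.002 -1.   ] q [-0.36  0.4   1.4   0.    1.34 -0.5 ] F [-0.4 -0.8  0.4] M [-0.03 -0.08  0.01] w 65.7
0.03971916838110595
((567.3787841796875, -179.5777587890625), (171.1210174560547, 60.42231369018555), 7.708082675933838)
```

View pics/e_side.png

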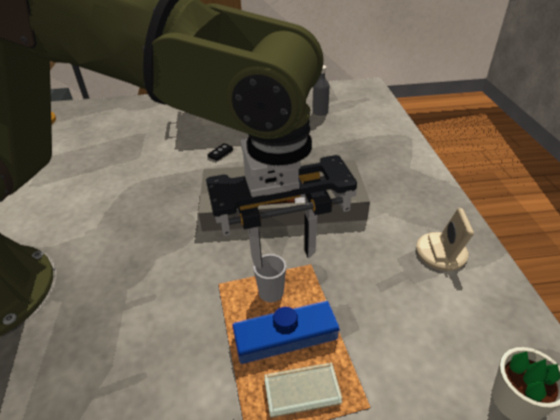

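>>> jog_arm --rows '[0,0.01,0,0,0,2,0.4,0.002,0.024,0,0,0,5,0.4,0.002,0.025,0,0,0,5.4,0.4,0.002,0.025,0,0,0,5.4,0.45,0.002,0.025,0,0,0,5.4,0.45,0.002,0.025,0,0,0,5.4,0.45,0.002,0.025,0,0,0,5.4,0.45,0.002,0.025,0,0,0,5.4,0.45]'

```text
time_s: 10.07
ee_pos: [0.5796, 0.009, 0.1956]
eef_rot: [-2.488, 1.569, 3.057]
force: [0.6, 0.2, -0.6]
grip_width: 0.0514
```

>>> jog_arm --rows '[0.002,0.025,0,0,0,5.4,0.45,0.002,0.025,0,0,0,5.4,0.45,0.002,0.025,0,0,0,5.4,0.45,0.002,0.025,0,0,0,5.4,0.45,0.002,0.025,0,0,0,5.4,0.45,0.002,0.025,0,0,0,5.4,0.45,0.002,0.025,0,0,0,5.4,0.45,0,0.02,0,0,0,3,0.45]'

```text
time_s: 10.73
ee_pos: [0.5935, 0.2043, 0.1954]
eef_rot: [-2.943, 1.569, -2.968]
force: [-0.7, 0.3, 0.1]
grip_width: 0.0519
```

Run:
```python
from h import *
st()
im,d=snap('top','f')
```

```text
t 10.73 p [593.5 204.3 195.4] jaw 88.5 x [-0.002 -0.    -1.   ] q [ 0.27  0.48  1.29  0.    1.37 -1.27] F [-0.7  0.3  0.1] M [ 0.06 -0.15  0.02] w 51.9
```

View pics/f_top.png

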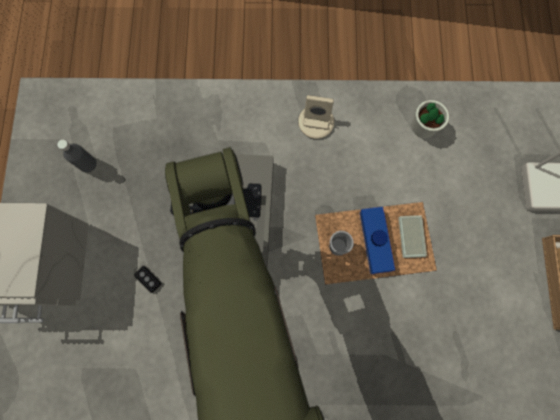

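>>> jog_arm --rows '[0.002,-0.012,0,0,0,-1.1,0.45,0.0015,-0.011,-0.01,0,0,0,0.45,0,0,-0.03,0,0,0,0.45,0,0,-0.035,0,0,0,0.45,0,0,-0.035,0,0,0,0.45,0,0,-0.02,0,0,0,0.45,0,0,0,0,0,0,0.45]'

```text
time_s: 11.37
ee_pos: [0.5951, 0.1767, 0.0609]
eef_rot: [-2.841, 1.562, -2.895]
force: [0.2, 0.3, -0.3]
grip_width: 0.0517
```

Run:
```python
from h import *
st()
im,d=snap('side','g'); cv2.imwrite('pics/g_crop.png',cv2.resize(im[100:250,180:390],None,fx=3.7,fy=3.7,interpolation=cv2.INTER_CUBIC)[...,::-1])
```

```text
t 11.37 p [595.1 176.7  60.9] jaw 86.9 x [-0.008 -0.002 -1.   ] q [ 0.23  0.6   1.43 -0.    1.11 -1.29] F [ 0.2  0.3 -0.3] M [ 0.05 -0.12  0.  ] w 51.7
```

View pics/g_crop.png

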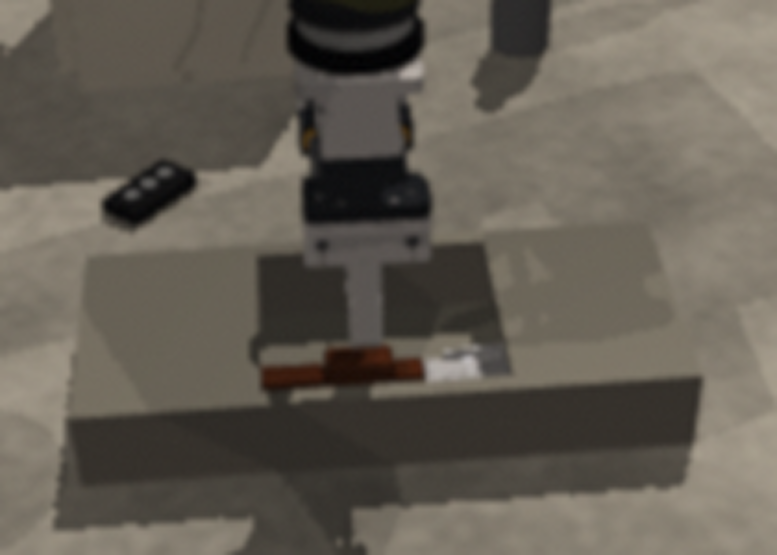

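>>> jog_arm --rows '[0.001,0.0045,-0.01,0,0,0.5,0.45,0,0,-0.02,0,0,0,0.45,0,0,-0.013,0,0,0,0.45,0,0,-0.005,0,0,0,0.45,0,0,0,0,0,0,0.45]'

```text
time_s: 11.83
ee_pos: [0.5985, 0.1834, 0.0179]
eef_rot: [-2.836, 1.57, -2.88]
force: [-0.8, -0.2, 0.5]
grip_width: 0.052
```

```bash
python3 -c "from h import *; st()"
```

```text
t 11.83 p [598.5 183.4  17.9] jaw 87.5 x [-0.001 -0.    -1.   ] q [ 0.24  0.67  1.44 -0.    1.03 -1.29] F [-0.8 -0.2  0.5] M [ 0.11 -0.09 -0.01] w 52.0
```

>>> jog_arm --rows '[-0.001,-0.002,-0.005,0,0,0,0.45,0,0,-0.002,0,0,0,0.45,0,0,0,0,0,0,0.45,0,0,0,0,0,0,0.45]'

```text
time_s: 12.17
ee_pos: [0.5981, 0.1816, 0.0121]
eef_rot: [0.297, 1.57, 0.253]
force: [-0.2, -0.4, -0.2]
grip_width: 0.0515
```

```bash
python3 -c "from h import *; st()"
```

```text
t 12.17 p [598.1 181.6  12.1] jaw 87.5 x [ 0.001  0.    -1.   ] q [ 0.24  0.67  1.45  0.    1.02 -1.29] F [-0.2 -0.4 -0.2] M [ 0.09 -0.1  -0.01] w 51.5
```

>>> jog_arm --rows '[-0.001,0,-0.003,0,0,0,0.45,0,0,0,0,0,0,0.6,0,0,0,0,0,0,0.7,0,0,0,0,0,0,1,0,0,0,0,0,0,1,0,0,0,0,0,0,1,0,0,0,0,0,0,1,0,0,0,0,0,0,1]' --squeeze 45

```text
time_s: 12.83
ee_pos: [0.5969, 0.1816, 0.0087]
eef_rot: [0.427, 1.571, 0.383]
force: [0.2, -0.7, -0.0]
grip_width: 0.0214
```

```bash
python3 -c "from h import *; st()"
python3 - <<'E'
# 2D planner: trough x about mouth centre, z above shelf. shoehorn mid (xm,zm), tilt th (blade up)
import numpy as np
def clr(xm,zm,t):
    c,s=np.cos(t),np.sin(t)
    w=lambda a,b:(xm+a*c-b*s, zm+a*s+b*c)
    r=[]
    # corners vs floor, walls
    pts=[(-115,-12),(-115,0),(-22,12),(22,12),(115,-12),(115,-1),(42,0)]
    for a,b in pts:
        x,z=w(a,b); r.append(z-4)
        r.append(x+175); 
        if x<-75 and z<60: r.append(48-z)
        if x>75 : r.append(48-z if z<40 else z-55)
    # near deck edge (-75,48) in shoehorn frame must be above tail top / outside block
    for ex,sg in((-75,48),(-75,55),(75,48),(75,55)):
        dx,dz=ex-xm,sg-zm; a=dx*c+dz*s; b=-dx*s+dz*c
        if -115<a<-22 or 22<a<42: r.append(b-0 if b>-6 else -12-b)
        elif -22<=a<=22: r.append(b-12 if b>0 else -12-b)
        elif 42<=a<115: r.append(b+1 if b>-6 else -12-b)
    return min(r)
for deg in range(0,34,3):
    t=np.radians(deg); best=max(((clr(x,z,t),x,z) for x in range(-62,40,1) for z in range(16,110,1)))
    g=[(x,z) for x in range(-62,40,2) for z in range(16,110,2) if clr(x,z,t)>3]
    print(deg,best, 'xm range',[(x,min(b for a,b in g if a==x),max(b for a,b in g if a==x)) for x in sorted(set(a for a,b in g))][::6])
E
```

```text
t 12.83 p [596.9 181.6   8.7] jaw 87.5 x [ 0.  0. -1.] q [ 0.24  0.68  1.46  0.    1.01 -1.29] F [ 0.2 -0.7 -0. ] M [ 0.13 -0.14 -0.07] w 21.4
0 (np.float64(42.0), 39, 109) xm range [(-56, 20, 108), (-44, 20, 108), (-32, 20, 108), (-20, 20, 108), (-8, 20, 108), (4, 20, 108), (16, 20, 108), (28, 20, 108)]
3 (np.float64(43.86242525773591), 38, 109) xm range [(-56, 26, 108), (-44, 26, 108), (-32, 26, 108), (-20, 26, 108), (-8, 26, 108), (4, 26, 108), (16, 26, 108), (28, 26, 108)]
6 (np.float64(45.8853208805929), 35, 109) xm range [(-56, 32, 108), (-44, 32, 108), (-32, 84, 108), (-20, 84, 108), (-8, 84, 108), (4, 84, 108), (16, 84, 108), (28, 84, 108)]
9 (np.float64(47.90541792382714), 33, 109) xm range [(-58, 90, 108), (-46, 38, 108), (-34, 90, 108), (-22, 90, 108), (-10, 90, 108), (2, 90, 108), (14, 90, 108), (26, 90, 108), (38, 78, 108)]
12 (np.float64(49.76017314478916), 32, 109) xm range [(-58, 96, 108), (-46, 44, 108), (-34, 48, 108), (-22, 50, 108), (-10, 54, 108), (2, 56, 108), (14, 58, 108), (26, 60, 108), (38, 64, 108)]
15 (np.float64(51.80685164922312), 30, 109) xm range [(-60
[... 553 characters left out ...]
9, 109) xm range [(-62, 78, 90), (-50, 84, 90), (-38, 88, 90), (-20, 66, 68), (-8, 66, 74), (4, 66, 78), (16, 66, 84), (28, 66, 108)]
27 (np.float64(42.09901423969171), 39, 109) xm range [(-62, 80, 96), (-50, 86, 96), (-38, 92, 96), (-24, 70, 70), (-12, 70, 76), (0, 70, 82), (12, 70, 88), (24, 70, 94), (36, 70, 108)]
30 (np.float64(37.10769515458674), 39, 109) xm range [(-62, 80, 102), (-50, 88, 102), (-38, 94, 102), (-26, 102, 102), (-12, 76, 80), (0, 76, 86), (12, 76, 94), (24, 76, 100), (36, 76, 108)]
33 (np.float64(32.3024641579268), 39, 109) xm range [(-62, 82, 106), (-50, 90, 106), (-38, 98, 106), (-26, 106, 106), (-10, 80, 86), (2, 80, 94), (14, 80, 102), (26, 80, 108), (38, 80, 108)]
```

>>> jog_arm --rows '[0,0,0.0025,0,0,0,1,0,0,0.0025,0,0,0,1,-0.004,0.0002,0,0,0,0,1,-0.01,0.0005,0.0005,0,0,0,1,-0.01,0.0005,0.0005,0,0,0,1,-0.01,0.0004,0,0,0,0,1,-0.004,0.0002,0,0,0,0,1,0,0,0,0,0,0,1]'

```text
time_s: 13.5
ee_pos: [0.5582, 0.1835, 0.0148]
eef_rot: [-2.75, 1.571, -2.793]
force: [-0.5, -0.6, -0.5]
grip_width: 0.0214
```

Run:
```python
from h import *
st()
im,d=snap('side','i'); cv2.imwrite('pics/i_crop.png',cv2.resize(im[100:250,180:390],None,fx=3.7,fy=3.7,interpolation=cv2.INTER_CUBIC)[...,::-1])
```

```text
t 13.5 p [558.2 183.5  14.8] jaw 87.5 x [-0. -0. -1.] q [ 0.26  0.6   1.57 -0.    0.97 -1.27] F [-0.5 -0.6 -0.5] M [ 0.09 -0.13 -0.01] w 21.4
```

View pics/i_crop.png

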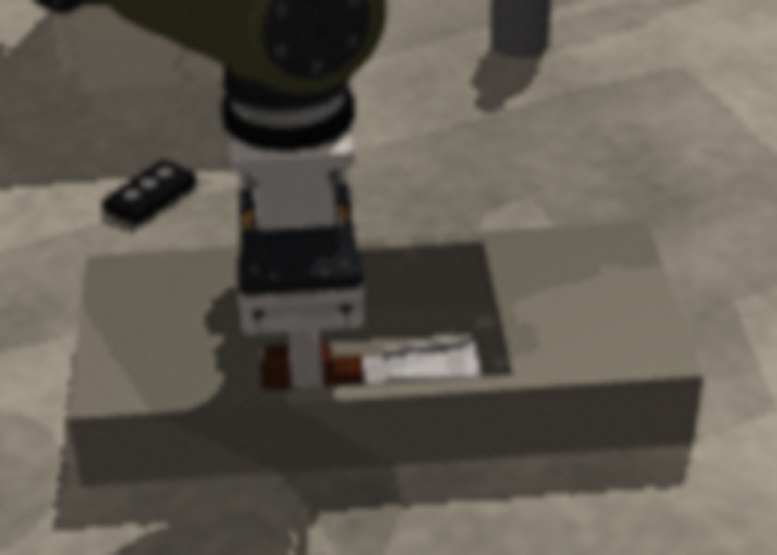

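The blade end at (478,355) in the crop is now clear of the far deck, and the tail is under the near deck. Now I tilt in stages.

>>> jog_arm --rows '[0,0,0.002,-0.05,-1,0,1,0,0,0.0037,-0.09,-2,0,1,0.0005,0,0.0037,-0.09,-2,0,1,0,0,0.002,-0.05,-1,0,1,0,0,0,0,0,0,1,0,0,0,0,0,0,1]'

```text
time_s: 14.05
ee_pos: [0.5595, 0.1834, 0.0262]
eef_rot: [-0.002, 1.466, -0.046]
force: [-0.0, 0.6, -0.8]
grip_width: 0.0213
```

```bash
python3 -c "from h import *; st()"
```

```text
t 14.05 p [559.5 183.4  26.2] jaw 87.5 x [ 0.104 -0.005 -0.995] q [ 0.27  0.54  1.64 -0.04  0.86 -1.23] F [-0.   0.6 -0.8] M [ 0.06 -0.12  0.01] w 21.3
```

>>> jog_arm --rows '[0.002,-0.0001,0.003,-0.07,-1.5,0,1,0.0035,-0.0002,0.0047,-0.1,-2.25,0,1,0.0035,-0.0001,0.0047,-0.1,-2.25,0,1,0.004,-0.0002,0.0035,-0.1,-2,0,1,0.005,-0.0002,0.004,-0.1,-2,0,1,0.0056,-0.0003,0.004,-0.1,-2,0,1,0,0,0,0,0,0,1,0,0,0,0,0,0,1]'

```text
time_s: 14.72
ee_pos: [0.5829, 0.1822, 0.0498]
eef_rot: [-0.003, 1.258, -0.048]
force: [-0.1, 0.2, -1.2]
grip_width: 0.0218
```

Run:
```python
from h import *
st()
im,d=snap('side','j'); cv2.imwrite('pics/j_crop.png',cv2.resize(im[100:250,180:390],None,fx=3.7,fy=3.7,interpolation=cv2.INTER_CUBIC)[...,::-1])
```

```text
t 14.72 p [582.9 182.2  49.8] jaw 87.5 x [ 0.308 -0.015 -0.951] q [ 0.29  0.47  1.72 -0.17  0.66 -1.12] F [-0.1  0.2 -1.2] M [ 0.12  0.09 -0.01] w 21.8
```

View pics/j_crop.png

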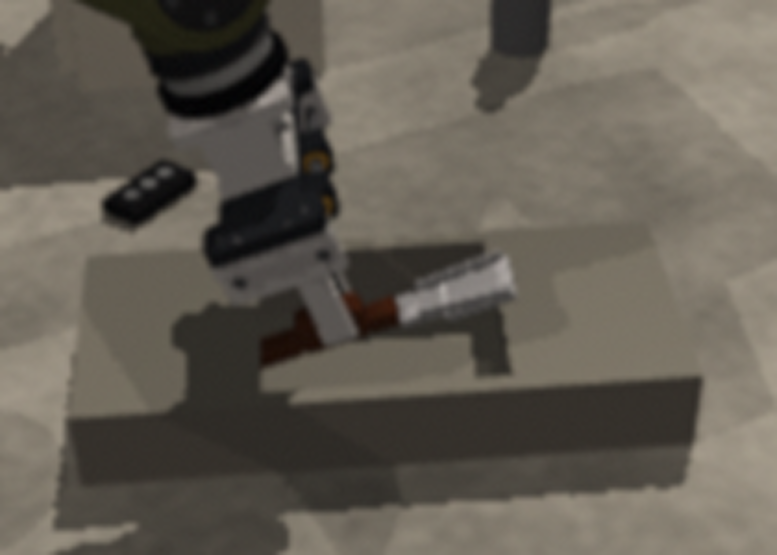

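The blade end at (505,280) is above the far deck, and nothing touches. I draw it out along its axis.

>>> jog_arm --rows '[0.006,-0.0003,0.002,0,0,0,1,0.0135,-0.0006,0.0044,0,0,0,1,0.0143,-0.0006,0.0046,0,0,0,1,0.0143,-0.0006,0.0046,0,0,0,1,0.0143,-0.0006,0.0046,0,0,0,1,0.0143,-0.0006,0.0046,0,0,0,1,0.009,-0.0004,0.003,0,0,0,1,0,0,0,0,0,0,1]'

```text
time_s: 15.43
ee_pos: [0.6704, 0.1782, 0.0783]
eef_rot: [-0.002, 1.256, -0.046]
force: [-0.6, -0.7, -0.5]
grip_width: 0.0215
```

Run:
```python
from h import *
st()
im,d=snap('side','k'); cv2.imwrite('pics/k_crop.png',cv2.resize(im[80:250,180:390],None,fx=3.5,fy=3.5,interpolation=cv2.INTER_CUBIC)[...,::-1])
```

```text
t 15.43 p [670.4 178.2  78.3] jaw 87.4 x [ 0.31  -0.014 -0.951] q [ 0.24  0.58  1.46 -0.12  0.8  -1.21] F [-0.6 -0.7 -0.5] M [ 0.06  0.03 -0.04] w 21.5
```

View pics/k_crop.png

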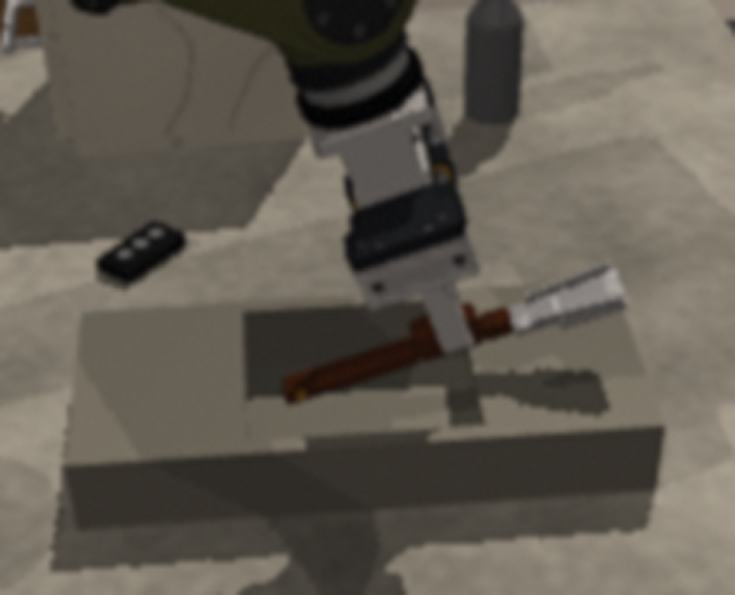

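The tail end at (295,385) is clear of the near deck edge at x≈245. I lift it straight up, then level it and centre it over the trough.

>>> jog_arm --rows '[0,0,0.01,0,0,0,1,0,0,0.02,0,0,0,1,0,0,0.02,0,0,0,1,0,0,0.02,0,0,0,1,0,0,0.02,0,0,0,1,0,0,0.02,0,0,0,1,0,0,0.02,0,0,0,1,0,0,0.01,0,0,0,1]'

```text
time_s: 16.15
ee_pos: [0.6686, 0.1788, 0.2212]
eef_rot: [0.0, 1.253, -0.044]
force: [-0.5, -0.8, -0.7]
grip_width: 0.0213
```

>>> jog_arm --rows '[-0.004,0.0002,0,0.05,1,0,1,-0.01,0.0005,0,0.15,3,0,1,-0.012,0.0006,0,0.2,3.5,0,1,-0.012,0.0006,0,0.2,3.5,0,1,-0.012,0.0006,0,0.15,3.5,0,1,-0.006,0.0003,0,0.1,2.5,0,1,-0.002,0.0001,0,0.05,1,0,1,0,0,0,0,0,0,1]'

```text
time_s: 16.82
ee_pos: [0.6103, 0.1814, 0.2165]
eef_rot: [2.96, 1.568, 2.915]
force: [-0.4, -0.1, -0.6]
grip_width: 0.0218
```

>>> jog_arm --rows '[0,0,0,0,0,0,1,0,0,0,0,0,0,1,0,0,0,0,0,0,1,0,0,0,0,0,0,1]'

```text
time_s: 17.15
ee_pos: [0.6106, 0.1815, 0.2177]
eef_rot: [1.187, 1.57, 1.143]
force: [0.0, -0.1, -0.9]
grip_width: 0.0218
```

Run:
```python
from h import *
o,R=st()
print('vel',np.abs(o['joint_vel']).max())
im,d=snap('side','l'); P=cloud('side',d); snap('top','l')
v,u=np.mgrid[:420,:560]
q=(u>170)&(u<400)&(P[...,2]>.13)&(P[...,2]<.26)&(abs(P[...,1]-.183)<.025)&(P[...,0]>.45)&(P[...,0]<.8)
p=P[q]
for a in np.arange(.48,.76,.02):
    m=(p[:,0]>=a)&(p[:,0]<a+.02)
    if m.any(): print(round(a,2),m.sum(),p[m][:,2].min().round(3),np.median(p[m][:,2]).round(3))
```

```text
t 17.15 p [610.6 181.5 217.7] jaw 87.5 x [ 0.     0.001 -1.   ] q [ 0.23  0.49  1.23  0.    1.42 -1.3 ] F [ 0.  -0.1 -0.9] M [ 0.04 -0.11  0.04] w 21.8
vel 0.0037243670976131174
0.48 38 0.213 0.222
0.5 87 0.213 0.223
0.52 89 0.213 0.223
0.54 86 0.211 0.223
0.56 88 0.213 0.223
0.58 129 0.214 0.228
0.6 107 0.213 0.237
0.62 94 0.214 0.223
0.64 82 0.212 0.218
0.66 109 0.212 0.218
0.68 100 0.211 0.219
0.7 90 0.215 0.218
0.72 2 0.216 0.217
```

View pics/l_side.png

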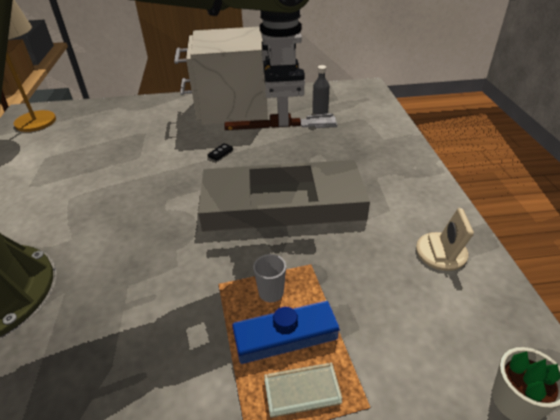

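View pics/l_top.png

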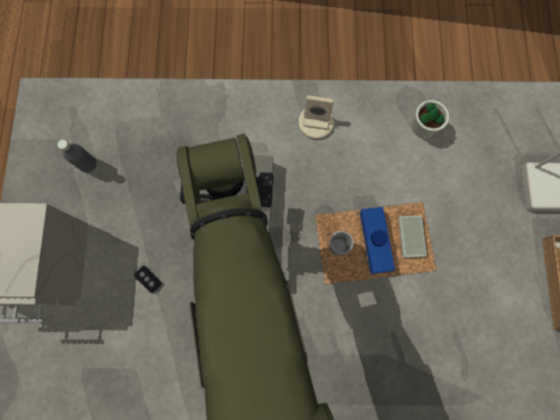

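The shoehorn hangs level and free, about 0.21 m up, from (225,125) to (337,122) in the side view. I do one last check of the box in the top view, then hand in.

Run:
```python
from h import *
im,d=load('top','l'); hsv=cv2.cvtColor(im,cv2.COLOR_RGB2HSV); P=cloud('top',d)
H,S,V=[hsv[...,i].astype(int) for i in range(3)]; v,u=np.mgrid[:420,:560]
b=(H>100)&(H<130)&(S>130)&(u>350)&(u<400)&(abs(P[...,2]-.041)<.007)
print('box',cv2.minAreaRect((P[b][:,:2]*1000).astype(np.float32)))
def r(mask,z):
    c=max(cv2.findContours(mask.astype(np.uint8),0,1)[0],key=cv2.contourArea)
    return cv2.minAreaRect(np.array([ray('top',p,z)[:2]*1000 for p in c[:,0].astype(float)],np.float32))
cork=(H>3)&(H<22)&(S>80)
print('cup',r((P[...,2]>.06)&(u>320)&(u<360)&(v>220)&(v<265),.075),'tray',r((S<70)&(u>397)&(u<435)&(v>208)&(v<265)&~cork,.018),'fob',r((V<50)&(u>125)&(u<170)&(v>255)&(v<300),.014))
```

```text
box ((566.6264038085938, -176.14578247070312), (168.52926635742188, 58.30400848388672), 8.152482986450195)
cup ((553.39404296875, -77.34538269042969), (56.694332122802734, 60.32803726196289), 44.62141418457031) tray ((579.7220458984375, -274.79241943359375), (112.99883270263672, 64.978271484375), 3.1484568119049072) fob ((460.94775390625, 423.365478515625), (70.61521911621094, 37.477848052978516), 47.409732818603516)
```

```bash
python3 -c "
from h import *
print(ctrl.hand_in())"
```

```text
the job is handed in; nothing more can be done
None
```

The job is handed in at about 17 s of the 54 s limit, with both parts done in the order asked. The hand-in itself gave no verdict.

- **Box:** I lifted it by the cap and let go of it on the mat at about (0.567, -0.177). The midpoint of cup and tray measures (0.567, -0.176). Its long side lies at about 8°, where square to the cup–tray line is 7.5–7.8°. The side and top views disagreed by about 3 mm and 0.5°.
- **Shoehorn:** I gripped it by the block, slid it about 39 mm under the near deck, and tilted it 18°. I then drew it out blade first with no contact forces felt.
- **End state:** The shoehorn is held still and level over the trough. Its lowest depth readings are about 0.21 m, so both ends are about 15 cm above the trough top. The grip is firm at 21.8 mm opening and 45 N.
- **Left alone:** The cup, tray and fob measured within 1 mm of where they started.
- **Shortfalls on the way:** The box transfer first stopped 16 mm and 4° short, which I corrected before lowering. Setting the box down briefly pressed it on the mat with a vertical force of about 25 N (28 N in all), which I eased before release.

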